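# Clear a failed contactor from the test stand into the reject basket

### The arm

A 7-joint arm with a two-finger parallel gripper is mounted at the origin on the work surface. World frame = base frame: x ahead of the robot, y to its left, z up, the work surface at z = 0. Lengths are in m, angles in rad, forces in N, time in s.
With the tool pointing down it reaches from about 0.425 to 0.95 m from the base axis. Payload 4.7 kg.
Tool frame: the origin (TCP) lies at the very end of the fingers, on their centre line; the grasp point (between the pads) lies 19 mm behind it; z points along the fingers, y is the line along which they close (so a half turn about z gives the same grasp; the last joint's range is limited). The gripper opens to 87 mm and grips with 3 to 60 N. Pads are 19 mm wide; open, the fingers measure 117 mm over their backs; the gripper's body (75 mm by 190 mm) begins 51 mm behind the grasp point.
Start: joints at [1.1, 0.469, -0.049, 1.532, 0.024, 1.141, -0.082], TCP at [0.289, -0.61, 0.201] pointing down, gripper open.
Joint ranges: [-2.59, 2.59], [-0.33, 1.99], [-1.39, 1.29], [0.1, 2.45], [-1.04, 4.18], [0.21, 1.99], [-2.66, 2.66]. Speed limits (rad/s): [2.57, 2.57, 3.14, 3.14, 3.14, 3.14, 3.14].

### API

Orientations are given as a rotation vector (axis times angle).
In Python, from cell import arm gives the robot as it stands. The module is installed in compiled form; this text tells all that it offers.
- The arm moves only by the tool arm_command, never from a script. Its argument "targets" is a list that holds one entry, the list of rows, each a list of 7 numbers: the shift along the tool's x, y, z in cm, then the turn, a rotation vector about the tool's x, y, z in degrees, then the opening, from -1 (shut) to 1 (fully open). A call has 1 to 8 rows; each row is the pose to reach, as a shift and turn from the pose commanded when the call began, along the tool's axes at that moment; what a row does not reach only later rows make up. A row lasts 1/10 s, in which the tool goes at most 50 mm and 8.59 degrees, less where a joint would pass 70% of its speed; a pose out of reach is approached as far as the arm can. A call with a gripper value outside its range is refused whole. The fingers move at their own pace and stop on an object; "squeeze" is the grip in N (left out, the last holds). Time passes only in rows, so rows that repeat a pose let the fingers close. It gives the time, the measured TCP pose, the force, the opening and the grip force at its end, in the units of the state.
- arm.read_state(): the state, without advancing time (a new reading comes with each control period).
- arm.capture(name): name is "scene" or "top"; returns a dict with "color" (400x640x3 uint8, blue, green, red), "mtx" (3x3 intrinsics, pixels), "D" ([k1, k2, p1, p2, k3] as OpenCV has them; the pictures are not rectified), "xyz" and "orientation" of the camera in the world. Camera axes: x right, y up, looking along -z (the intrinsics and any distortion apply to the point x, -y, -z); pixel columns grow to the right and rows downward; lengths in m; the calibration is good to about 2 mm. A picture is of the moment at which its call begins. There is no depth.
- arm.job_done(): hands the job in; it is judged then, once.
Trained networks look in a picture, given as the dict that the camera call returned (one of the last four; its "shot" number tells which), for a name from the list of things; names that differ only in an ending like _2 or _b are one class to them, and where a whole thing is asked for, a point or a joint stands for the part that bears it (a point fixed in the world has none). Each returns a list of dicts, best first, with "score" (0 to 1); they miss things now and then, are a little off and sometimes report something else, mostly with a low value. They report only what shows in the picture. A call takes as long as a camera call. They do not tell look-alikes from the thing itself.
- arm.recognise(target, picture): "bbox" ([left, top, right, bottom] in pixels, round what is visible of it).
- arm.regions_of(target, picture): "pixels" (400x640 bool, what is visible of it) and "bbox" ([left, top, right, bottom] in pixels, round what is visible of it).
- arm.spot_point(target, picture): "location" ([column, row] in pixels: a listed point, or the origin of a listed thing).
The state is a dict: "clock": time; "joint_positions": joint angles; "joint_vel": joint speeds; "tau": joint torques, N m; "position": TCP position; "orientation": TCP orientation; "contact_force": force on the tool from outside, world axes, zero at the start; "moment": the same for the moment, N m; "gripper_width": finger opening in m; "grasp_force": force on a finger pad.
Only numpy, scipy, OpenCV 4.12 (cv2) and the standard library are available. Lean on these libraries where they do the work, as an engineer would, in place of code of your own. Each camera call takes 0.05 s, during which the arm holds its last target. There are 200 camera calls.

### The job

The contactor clamped in the test stand has failed: swing the hold-down arm fully aside and leave it there, lift the contactor out with a light grip because its housing cracks if squeezed hard, and set it gently down, without dropping it, standing upright in the free half of the wire reject basket beside the one already there. Leave everything else where it is.

Things in the scene. Friction and masses are not known exactly. Their poses are not given: they have to be found in the camera images.
- failed: The failed contactor: grey block 77 x 45 x 50 mm high, on it a black block 56 x 45 x 35 mm, 85 mm tall, 0.28 to 0.46 kg. Origin: centre of its underside; x along the 77 mm, y across the 45 mm, z up. It stands in the stand's nest, underside 25 mm above the table. End stops at its 77 mm ends rise 26 mm above its underside, side lips 10 mm (2 to 3 mm clear). Housing bears 70 N squeeze from each side
- tester: Test stand, fixed: white base plate 200 x 140 x 25 mm high. Origin at table level below the nest's centre; the plate runs from x = -70 to +130 mm and y = -70 to +70 mm in its frame. A steel pivot post of 26 mm diameter stands at x = +85 mm and carries the hold-down arm.
- clamp (a joint): Hold-down arm's angle about the upright pivot, rad: 0 = arm lies over the contactor pointing to the stand's -x; grows as the tip swings to the stand's +y side; stop at 1.75. Starts at 0 to 0.25; stays where it is left. The aluminium arm is 18 mm wide and lies 115.5 to 125.5 mm above the table.
- clamp_knob (a point): Point on the axis of the upright round black knob at the arm's tip, 128 mm from the pivot axis, 148 mm above the table. The knob has 22 mm diameter and stands 45 mm up from the arm, from 125.5 to 170.5 mm above the table.
- clamp_pivot (a point): Point on the arm's upright pivot axis, at the height of clamp_knob.
- basket: Wire reject basket, fixed, on one side of the stand (left or right varies). Inside 250 mm along its x, 160 mm along its y; walls 4 mm thick, rim 70 mm above the table, floor's upper face 6 mm above the table. Origin: centre of its underside at table level. Its -x half (centre about x = -60 mm) is free; the old reject stands in the +x half.
- old_reject: An equal contactor already standing in the basket's far (+x) half, about 60 mm from the basket's centre, its length roughly along the basket's x; leave it. Same size and frame as the failed one.
- tray: Solid grey parts tray, fixed, on the other side of the stand: outside 258 x 168 mm, 60 mm high, wall 4 mm, with two good contactors of the same kind standing in it. Not the place for rejects. Origin: centre of its underside.
- good_a: Good contactor in the tray; leave it.
- good_b: Good contactor in the tray; leave it.
- multimeter: Red multimeter 150 x 75 x 41 mm lying between robot and stand; leave it.
- screwdriver: Screwdriver 160 mm long lying between robot and stand; leave it.
There are look-alikes about, which are no part of the job. Leave any green look-alike of the failed alone.

How it is judged:
On the way, in this order (a step that is already met when the one before it is completed fails the run):
1. the hold-down arm is swung aside, beyond 1.2 rad (value of joint clamp above 1.2 rad), for 0.2 s.
2. the failed contactor is lifted clear out of the nest (height (world z) of failed above 0.08 m), for 0.2 s.
At the end, for the whole second after the job is handed in: The failed contactor stands on the floor of the wire basket (underside within 8 mm of it), upright within 0.12 rad, at rest, its centre inside the basket in the free half or at most 30 mm past the middle; the hold-down arm stays aside, beyond 1.1 rad (x of failed in the frame of basket between -0.125 and 0.03 m and y of failed in the frame of basket between -0.08 and 0.08 m and z of failed in the frame of basket between -0.01 and 0.014 m and angle between failed's own z axis and vertical below 0.12 rad and linear speed of failed below 0.02 m/s and angular speed of failed below 0.2 rad/s and value of joint clamp above 1.1 rad); the robot touches nothing.
It fails at once if the failed contactor is squeezed hard: more than 140 N between it and the fingers, both sides added (contact force between the fingers and failed above 140 N).
It fails at once if the failed contactor falls: faster than 0.45 m/s while no finger touches it (linear speed of failed above 0.45 m/s and contact force between the fingers and failed below 0.05 N).
It fails at once if the failed contactor strikes the basket with more than 60 N (contact force between failed and basket above 60 N).
It fails at once if the contactor already in the basket is shifted by more than 30 mm or tipped by more than 0.3 rad (distance of old_reject from where it was at the start of the episode above 0.03 m or angle between old_reject's own z axis and vertical above 0.3 rad).
It fails at once if another thing (good contactors, multimeter, screwdriver) is moved by more than 30 mm (distance of any of good_a, good_b, multimeter, screwdriver from where it was at the start of the episode above 0.03 m).
It also fails if it takes over 58 s, if anything falls off the work surface, if the arm or the gripper's body presses on something with over 40 N, if the wrist force passes 120 N, or if a joint passes its speed limit or range.

## Working session

There is one attempt and no reset: what is moved stays moved. The work goes in short steps, Python scripts to look and compute and a tool call to move; the robot and the scene stay as the last step left them, time stands still between calls to the robot, and variables do not carry over. Pictures are saved under pics/ and viewed, at most 10 in all, crops included, and the job is handed in when it is done.

Besides the shell and the picture viewer there is one more tool, called as name(argument=value, ...), one argument or row to a line, values as JSON. arm_command: Moves the arm, as the interface text tells. Its arguments: {"type":"object","properties":{"targets":{"type":"array"},"squeeze":{"type":"number"}},"required":["targets"]}

```bash
mkdir -p pics
cat > h.py <<'E'
import numpy as np, cv2
from scipy.spatial.transform import Rotation as R
from cell import arm
def camR(p):
    o=np.array(p["orientation"],float)
    return R.from_rotvec(o).as_matrix() if o.size==3 else o.reshape(3,3)
def ray(p,px):
    u=cv2.undistortPoints(np.array(px,float).reshape(-1,1,2),np.array(p["mtx"]),np.array(p["D"]))[:,0]
    d=np.c_[u[:,0],-u[:,1],-np.ones(len(u))]@camR(p).T
    return np.array(p["xyz"]),d
def at_z(p,px,z):
    o,d=ray(p,px); return o+d*((z-o[2])/d[:,2])[:,None]
def proj(p,X):
    c=(np.atleast_2d(X)-np.array(p["xyz"]))@camR(p)
    c=c*[1,-1,-1]
    return cv2.projectPoints(c,np.zeros(3),np.zeros(3),np.array(p["mtx"]),np.array(p["D"]))[0][:,0]
E
python3 - <<'E'
from h import *
np.set_printoptions(precision=4,suppress=True)
s=arm.read_state(); print({k:np.round(v,3) for k,v in s.items()})
for n in ["scene","top"]:
    p=arm.capture(n); cv2.imwrite(f"pics/{n}0.png",p["color"]); print(n,p["xyz"],p["orientation"])
    for t in ["failed","tester","clamp_knob","clamp_pivot","basket","old_reject","tray","good_a","multimeter","screwdriver"]:
        print(t,[(np.round(r["location"],1).tolist(),round(r["score"],2)) for r in arm.spot_point(t,p)][:5], [(np.round(r["bbox"]).tolist(),round(r["score"],2)) for r in arm.recognise(t,p)][:5])
E
```

```text
{'clock': np.float64(0.0), 'joint_positions': array([ 1.1  ,  0.469, -0.049,  1.534,  0.024,  1.141, -0.082]), 'joint_vel': array([-0.   , -0.   , -0.001,  0.001, -0.001, -0.001,  0.   ]), 'tau': array([ -0.   , -50.798,  -0.081, -23.615,  -0.061,   0.038,   0.   ]), 'position': array([ 0.288, -0.61 ,  0.2  ]), 'orientation': array([-3.063, -0.688,  0.001]), 'contact_force': array([ 0.094, -0.36 ,  0.25 ]), 'moment': array([-0.053, -0.036,  0.022]), 'grasp_force': np.float64(0.0), 'gripper_width': np.float64(0.087)}
scene [1.2515 0.581  1.0447] [0.398  0.8607 2.1155]
failed [([277.9, 197.5], 0.76), ([312.0, 305.3], 0.64), ([418.7, 207.0], 0.62), ([334.7, 216.4], 0.56), ([397.8, 292.9], 0.52)] [([261.0, 173.0, 291.0, 206.0], 0.85), ([296.0, 271.0, 325.0, 321.0], 0.71), ([401.0, 178.0, 434.0, 215.0], 0.69)]
tester [([336.0, 222.8], 0.59)] [([282.0, 173.0, 367.0, 265.0], 0.85)]
clamp_knob [([348.0, 179.0], 0.98), ([398.1, 291.2], 0.58)] [([302.0, 173.0, 352.0, 216.0], 0.82)]
clamp_pivot [([306.9, 201.2], 0.94)] [([278.0, 168.0, 365.0, 262.0], 0.67)]
basket [([348.0, 177.5], 0.71)] [([35
[... 1255 characters left out ...]
 217.8], 0.58)] [([287.0, 165.0, 354.0, 252.0], 0.97)]
basket [([214.8, 214.8], 0.75)] [([163.0, 157.0, 252.0, 271.0], 0.81)]
old_reject [([214.9, 185.2], 0.71)] [([198.0, 166.0, 228.0, 202.0], 0.74)]
tray [([298.5, 276.9], 0.62)] [([436.0, 167.0, 523.0, 285.0], 0.86)]
good_a [([477.6, 200.4], 0.83), ([473.0, 248.7], 0.58), ([301.9, 279.0], 0.21), ([216.4, 187.8], 0.18)] [([465.0, 232.0, 497.0, 269.0], 0.83), ([464.0, 181.0, 497.0, 216.0], 0.59)]
multimeter [([370.8, 275.5], 0.87), ([473.5, 248.9], 0.65)] [([354.0, 248.0, 385.0, 310.0], 0.94), ([312.0, 205.0, 332.0, 233.0], 0.7)]
screwdriver [([298.4, 278.6], 0.97)] [([292.0, 247.0, 311.0, 312.0], 0.91), ([286.0, 165.0, 356.0, 251.0], 0.35)]
```

Run:
```python
import cv2
a=cv2.imread("pics/top0.png")[90:330,150:540]; b=cv2.imread("pics/scene0.png")[100:340,170:490]
cv2.imwrite("pics/topc.png",cv2.resize(a,None,fx=2.05,fy=2.05,interpolation=3)); cv2.imwrite("pics/scenec.png",cv2.resize(b,None,fx=2.5,fy=2.5,interpolation=3))
```

```text
(no output)
```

View pics/topc.png

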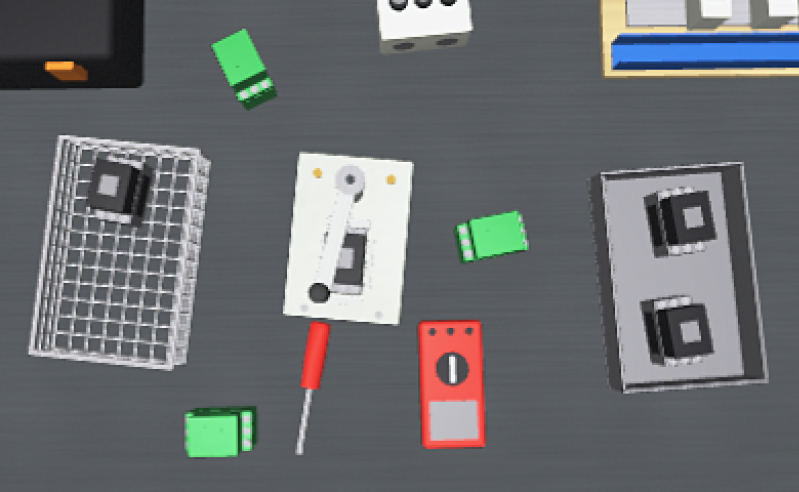

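View pics/scenec.png

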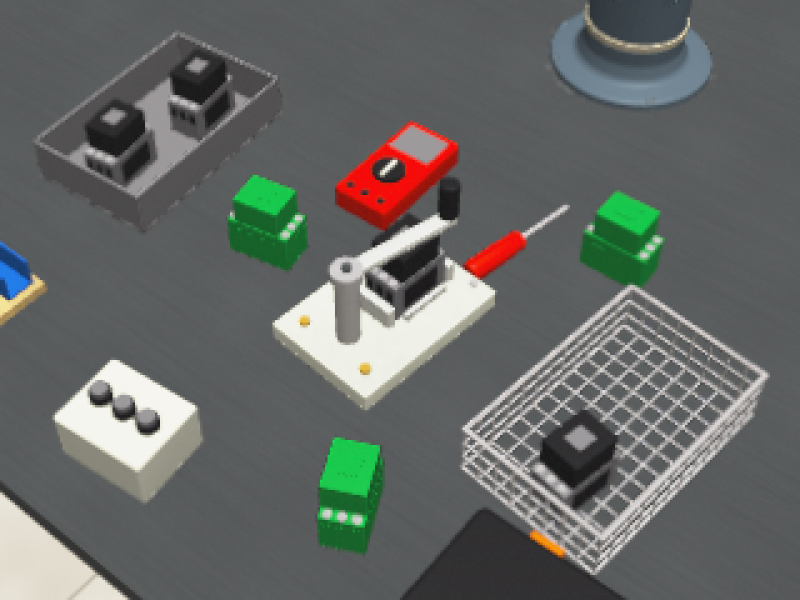

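Candidates for "failed" in the top picture: the grey/black block under the hold-down arm at about (320,217), which fits the description. The look-alikes are three green blocks at (388,209), (271,123) and (260,300). The same kind also stands at (210,185) in the basket as the old reject, and at (476,200) and (473,249) in the tray as good ones. I choose (320,217), the one in the nest. The basket is on the left (+y), and its near half is free.

```bash
cat > fit.py <<'E'
from h import *
from scipy.optimize import least_squares
np.set_printoptions(precision=4,suppress=True)
T=lambda q:(150+q[0]/2.05,90+q[1]/2.05)
S=lambda q:(170+q[0]/2.5,100+q[1]/2.5)
def W(pose,P):
    c,s=np.cos(pose[2]),np.sin(pose[2]); P=np.array(P,float)
    return np.c_[pose[0]+c*P[:,0]-s*P[:,1],pose[1]+s*P[:,0]+c*P[:,1],P[:,2]]
def fit(obs,x0):
    f=lambda x:np.concatenate([(proj(p,W(x,P))-np.array(q)).ravel() for p,P,q in obs])
    r=least_squares(f,x0,loss="soft_l1"); return r.x,f(r.x).reshape(-1,2)
if __name__=="__main__":
    ps,pt=arm.capture("scene"),arm.capture("top")
    z=.025
    st,res=fit([(pt,[(.13,.07,z),(.13,-.07,z),(-.07,-.07,z),(-.07,.07,z)],[T(q) for q in [(299,153),(412,161),(399,325),(284,316)]]),
     (ps,[(.13,-.07,z),(-.07,.07,z)],[S(q) for q in [(275,325),(495,291)]])],[.5,0,0])
    print("stand",st); print(res)
    z=.07
    bk,res=fit([(pt,[(.129,.084,z),(.129,-.084,z),(-.129,-.084,z),(-.129,.084,z)],[T(q) for q in [(58,135),(197,150),(172,369),(30,354)]]),
     (ps,[(.129,-.084,z),(-.129,.084,z),(-.129,-.084,z)],[S(q) for q in [(463,432),(767,376),(632,287)]])],[.5,.25,0])
    print("basket",bk); print(res)
    kn=[r["location"] for r in (arm.spot_point("clamp_knob",pt)[0],arm.spot_point("clamp_knob",ps)[0])]
    pv=[r["location"] for r in (arm.spot_point("clamp_pivot",pt)[0],arm.spot_point("clamp_pivot",ps)[0])]
    print("knob",at_z(pt,kn[0],.148),at_z(ps,kn[1],.148)); print("pivot",at_z(pt,pv[0],.148),at_z(ps,pv[1],.148), W(st,[(.085,0,.148)]))
    for q in arm.spot_point("old_reject",pt)[:1]: print("old",at_z(pt,q["location"],.006))
    ims=[]
    for p,o in((pt,(150,100)),(ps,(270,150))):
        K=4; im=cv2.resize(p["color"],None,fx=K,fy=K,interpolation=3)
        def box(pose,x0,x1,y0,y1,z0,z1,col):
            P=W(pose,[(x,y,zz) for x in(x0,x1) for y in(y0,y1) for zz in(z0,z1)])
            q=((proj(p,P)+.5)*K).astype(int)
            for i in range(8):
                for b in(1,2,4):
                    if not i&b: cv2.line(im,tuple(map(int,q[i])),tuple(map(int,q[i|b])),col,1)
        box(st,-.07,.13,-.07,.07,0,.025,(0,0,255)); box(st,-.0385,.0385,-.0225,.0225,.025,.075,(255,0,255)); box(st,-.028,.028,-.0225,.0225,.075,.11,(255,255,0))
        box(bk,-.129,.129,-.084,.084,0,.07,(0,255,255)); box([*W(bk,[(-.06,0,0)])[0,:2],bk[2]],-.0385,.0385,-.0225,.0225,.006,.056,(255,0,0))
        ims.append(im[o[1]*K:(o[1]+185)*K,o[0]*K:(o[0]+215)*K])
    o=np.hstack(ims); cv2.imwrite("pics/fit.png",cv2.resize(o,(800,int(800*o.shape[0]/o.shape[1])),interpolation=3))
E
python3 fit.py
```

```text
stand [ 0.5286  0.0325 -0.0888]
[[-0.5362 -0.2942]
 [-0.2284  0.0137]
 [ 0.1228 -0.1591]
 [-0.1832 -0.3146]
 [-1.2391 -1.2514]
 [ 0.886  -1.2718]]
basket [ 0.5436  0.3023 -0.1073]
[[-0.4458 -0.2798]
 [ 0.2014 -1.1785]
 [-0.2166 -0.399 ]
 [-0.9361 -0.2992]
 [-0.0498 -1.7834]
 [ 0.7433 -1.7542]
 [-0.4072 -2.2032]]
knob [[0.4956 0.0612 0.148 ]] [[0.4864 0.0555 0.148 ]]
pivot [[0.6134 0.0236 0.148 ]] [[0.6154 0.0229 0.148 ]] [[0.6132 0.025  0.148 ]]
old [[0.616  0.3039 0.006 ]]
```

View pics/fit.png

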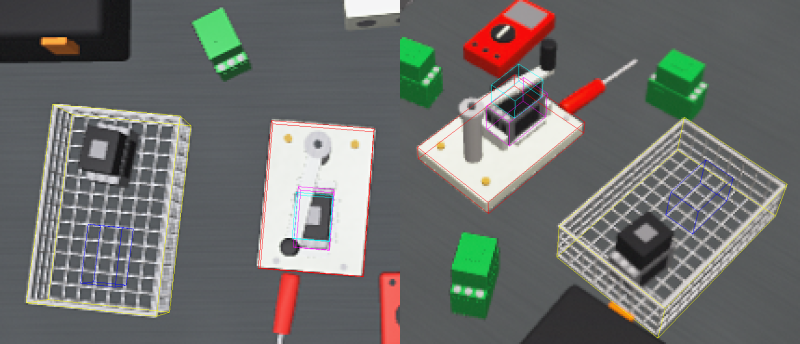

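The overlay shows the choice is right. The model boxes lie on the grey/black contactor under the arm (top picture (320,217), scene (335,210)). The basket and plate outlines match to about 1 px in the top picture and 1–2 px in the scene. Next is the approach to the knob.

```bash
cat > plan.py <<'E'
from h import *
import json
def plan(wps,grip,step=.04,rot=7.5,base=None):
    """wps: list of (x,y,z,tool-y angle deg) ; prints rows (chunks of 8), each chunk relative to its start"""
    s=arm.read_state(); Rm=R.from_rotvec(s["orientation"]).as_matrix(); p=np.array(s["position"])
    if base is not None: p=np.array(base[:3])
    a=np.degrees(np.arctan2(Rm[1,1],Rm[0,1])) if base is None else base[3]
    print("t",round(s["clock"],2),"pos",p.round(4),"yang",round(a,1),"q",np.round(s["joint_positions"],2),"w",round(s["gripper_width"],4),"F",np.round(s["contact_force"],1),"g",round(s["grasp_force"],1))
    c=np.r_[p,a]; seq=[]
    for w in wps:
        w=np.array(w,float); n=max(1,int(np.ceil(max(np.linalg.norm(w[:3]-c[:3])/step,abs(w[3]-c[3])/rot))))
        seq+=[c+(w-c)*k/n for k in range(1,n+1)]; c=w
    def Rt(a): a=np.radians(a); y=np.array([np.cos(a),np.sin(a),0]); z=np.array([0,0,-1.]); return np.c_[np.cross(y,z),y,z]
    b=np.r_[p,a]; Rb=Rm if base is None else Rt(a)
    for i in range(0,len(seq),8):
        rows=[]
        for q in seq[i:i+8]:
            t=(Rb.T@(q[:3]-b[:3]))*100; r=np.degrees(R.from_matrix(Rb.T@Rt(q[3])).as_rotvec())
            rows.append([float(v)+0. for v in np.r_[t.round(2),r.round(1)]]+[grip])
        print(json.dumps(rows)); b=seq[min(i+7,len(seq)-1)]; Rb=Rt(b[3])
E
python3 -c "
from plan import *
plan([(.40,-.3,.22,20),(.492,.060,.22,73)],0.2)"
```

```text
t 2.45 pos [ 0.2887 -0.6102  0.2007] yang -64.7 q [ 1.1   0.47 -0.05  1.53  0.02  1.14 -0.08] w 0.087 F [-0.2 -0.1  0.5] g 0.0
[[1.94, -1.94, -0.16, 0.0, 0.0, -7.1, 0.2], [3.89, -3.88, -0.32, 0.0, 0.0, -14.1, 0.2], [5.83, -5.82, -0.48, 0.0, 0.0, -21.2, 0.2], [7.78, -7.76, -0.64, 0.0, 0.0, -28.2, 0.2], [9.72, -9.7, -0.81, 0.0, 0.0, -35.3, 0.2], [11.66, -11.64, -0.97, 0.0, 0.0, -42.3, 0.2], [13.61, -13.58, -1.13, 0.0, 0.0, -49.4, 0.2], [15.55, -15.52, -1.29, 0.0, 0.0, -56.5, 0.2]]
[[2.69, 0.55, -0.16, 0.0, 0.0, -7.1, 0.2], [5.38, 1.1, -0.32, 0.0, 0.0, -14.1, 0.2], [8.07, 1.64, -0.48, 0.0, 0.0, -21.2, 0.2], [10.76, 2.19, -0.64, 0.0, 0.0, -28.2, 0.2], [14.46, 2.59, -0.64, 0.0, 0.0, -33.5, 0.2], [18.15, 2.98, -0.64, 0.0, 0.0, -38.8, 0.2], [21.85, 3.38, -0.64, 0.0, 0.0, -44.1, 0.2], [25.54, 3.77, -0.64, 0.0, 0.0, -49.4, 0.2]]
[[2.1, 3.06, 0.0, 0.0, 0.0, -5.3, 0.2], [4.21, 6.13, 0.0, 0.0, 0.0, -10.6, 0.2], [6.31, 9.19, 0.0, 0.0, 0.0, -15.9, 0.2], [8.41, 12.25, 0.0, 0.0, 0.0, -21.2, 0.2], [10.51, 15.32, 0.0, 0.0, 0.0, -26.5, 0.2], [12.62, 18.38, 0.0, 0.0, 0.0, -31.8, 0.2]]
```

arm_command(
  targets=[
    [[1.9, -1.9, -0.2, 0, 0, -7, 0.2], [3.9, -3.9, -0.3, 0, 0, -14, 0.2], [5.8, -5.8, -0.5, 0, 0, -21, 0.2], [7.8, -7.8, -0.6, 0, 0, -28, 0.2], [9.7, -9.7, -0.8, 0, 0, -35, 0.2], [11.7, -11.6, -1, 0, 0, -42, 0.2], [13.6, -13.6, -1.1, 0, 0, -49, 0.2], [15.5, -15.5, -1.3, 0, 0, -56.5, 0.2]],
  ],
)

```text
clock: 3.25
position: [0.3627, -0.4026, 0.2138]
orientation: [2.369, 2.063, -0.0]
contact_force: [0.4, 0.3, 0.4]
gripper_width: 0.0523
grasp_force: 0.0
```

arm_command(
  targets=[
    [[2.7, 0.5, -0.2, 0, 0, -7, 0.2], [5.4, 1.1, -0.3, 0, 0, -14, 0.2], [8.1, 1.6, -0.5, 0, 0, -21, 0.2], [10.8, 2.2, -0.6, 0, 0, -28, 0.2], [14.5, 2.6, -0.6, 0, 0, -33.5, 0.2], [18.2, 3, -0.6, 0, 0, -39, 0.2], [21.9, 3.4, -0.6, 0, 0, -44, 0.2], [25.5, 3.8, -0.6, 0, 0, -49.5, 0.2]],
  ],
)

```text
clock: 4.05
position: [0.4367, -0.1553, 0.22]
orientation: [1.289, 2.864, -0.0]
contact_force: [0.6, -0.5, 0.6]
gripper_width: 0.0521
grasp_force: 0.0
```

```bash
python3 -c "
from plan import *
plan([(.492,.060,.22,73)],0.2)"
```

```text
t 4.05 pos [ 0.4367 -0.1553  0.22  ] yang 41.5 q [ 0.81  0.15 -0.62  1.96  0.1   1.06  0.88] w 0.0521 F [ 0.6 -0.5  0.6] g 0.0
[[2.08, 3.07, 0.0, 0.0, 0.1, -5.2, 0.2], [4.15, 6.14, 0.0, 0.0, 0.1, -10.5, 0.2], [6.23, 9.21, -0.01, 0.0, 0.1, -15.7, 0.2], [8.3, 12.28, -0.01, 0.0, 0.1, -21.0, 0.2], [10.38, 15.35, -0.01, 0.0, 0.1, -26.2, 0.2], [12.45, 18.42, -0.01, 0.0, 0.1, -31.5, 0.2]]
```

arm_command(
  targets=[
    [[2.1, 3.1, 0, 0, 0, -5, 0.2], [4.2, 6.1, 0, 0, 0, -10.5, 0.2], [6.2, 9.2, 0, 0, 0, -15.5, 0.2], [8.3, 12.3, 0, 0, 0, -21, 0.2], [10.4, 15.3, 0, 0, 0, -26, 0.2], [12.4, 18.4, 0, 0, 0, -31.5, 0.2], [12.4, 18.4, 0, 0, 0, -31.5, 0.2]],
  ],
)

```text
clock: 4.75
position: [0.4934, 0.0637, 0.2204]
orientation: [0.454, 3.107, 0.006]
contact_force: [-0.2, -0.1, -0.6]
gripper_width: 0.052
grasp_force: 0.0
```

Run:
```python
from plan import *
plan([(.492,.060,.22,73),(.492,.060,.138,73)],0.2,step=.02)
p=arm.capture("scene"); cv2.imwrite("pics/k1.png",cv2.resize(p["color"][100:260,260:440],None,fx=3,fy=3,interpolation=3))
for n in("scene","top"):
    p=arm.capture(n)
    print(n,[(r["score"],at_z(p,r["location"],.148)) for r in arm.spot_point("clamp_knob",p)][:2])
```

```text
t 4.75 pos [0.4934 0.0637 0.2204] yang 73.4 q [ 0.5   0.25 -0.83  1.89  0.21  1.09  0.87] w 0.052 F [-0.2 -0.1 -0.6] g 0.0
[[0.03, -0.39, 0.04, 0.2, 0.0, 0.4, 0.2], [0.03, -0.4, 1.68, 0.2, 0.0, 0.4, 0.2], [0.03, -0.4, 3.32, 0.2, 0.0, 0.4, 0.2], [0.03, -0.41, 4.96, 0.2, 0.0, 0.4, 0.2], [0.04, -0.42, 6.6, 0.2, 0.0, 0.4, 0.2], [0.04, -0.42, 8.24, 0.2, 0.0, 0.4, 0.2]]
scene [(0.97, array([[0.48628831, 0.05512715, 0.148     ]]))]
top []
```

View pics/k1.png

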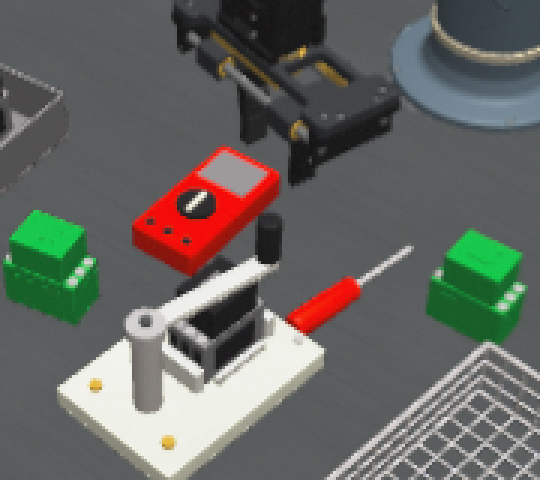

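The crop shows the open fingers above the knob. The knob top is at crop (268,217), and the finger middle is about 5 mm too far right, which the correction covers. I'll lower to straddle it.

arm_command(
  targets=[
    [[0, -0.6, 0, 0, 0, 0, 0.2], [0, -0.6, 1.7, 0, 0, 0, 0.2], [0, -0.6, 3.3, 0, 0, 0, 0.2], [0, -0.6, 5, 0, 0, 0, 0.2], [0, -0.6, 6.6, 0, 0, 0, 0.2], [0, -0.6, 8.2, 0, 0, 0, 0.2], [0, -0.6, 8.2, 0, 0, 0, 0.2]],
  ],
)

```text
clock: 5.7
position: [0.4893, 0.0502, 0.1359]
orientation: [-0.472, -3.102, 0.003]
contact_force: [0.3, 0.2, -0.5]
gripper_width: 0.0526
grasp_force: 0.0
```

Run:
```python
from plan import *
piv=np.array([.614,.0245])
w=[]
for f in np.arange(23,107,4.0):
    r=np.radians(f); w.append((*(piv+.128*np.array([-np.cos(r),np.sin(r)])),.138,73-(f-17)*.8))
plan(w,-0.25,step=.02)
```

```text
t 5.7 pos [0.4893 0.0502 0.1359] yang 72.7 q [ 0.46  0.35 -0.78  1.99  0.3   0.92  0.79] w 0.0526 F [ 0.3  0.2 -0.5] g 0.0
[[0.03, 1.26, -0.11, -0.1, -0.2, 2.3, -0.25], [0.06, 2.53, -0.22, -0.1, -0.2, 4.5, -0.25], [-0.06, 3.41, -0.22, -0.1, -0.2, 7.7, -0.25], [-0.24, 4.29, -0.22, -0.1, -0.2, 10.9, -0.25], [-0.48, 5.15, -0.22, -0.2, -0.2, 14.1, -0.25], [-0.78, 5.99, -0.23, -0.2, -0.2, 17.3, -0.25], [-1.14, 6.81, -0.23, -0.2, -0.2, 20.5, -0.25], [-1.56, 7.6, -0.23, -0.2, -0.2, 23.7, -0.25]]
[[-0.12, 0.88, 0.0, 0.0, 0.0, 3.2, -0.25], [-0.31, 1.76, 0.0, 0.0, 0.0, 6.4, -0.25], [-0.56, 2.62, 0.0, 0.0, 0.0, 9.6, -0.25], [-0.86, 3.46, 0.0, 0.0, 0.0, 12.8, -0.25], [-1.23, 4.27, 0.0, 0.0, 0.0, 16.0, -0.25], [-1.64, 5.06, 0.0, 0.0, 0.0, 19.2, -0.25], [-2.12, 5.82, 0.0, 0.0, 0.0, 22.4, -0.25], [-2.64, 6.54, 0.0, 0.0, 0.0, 25.6, -0.25]]
[[-0.22, 0.87, 0.0, 0.0, 0.0, 3.2, -0.25], [-0.5, 1.71, 0.0, 0.0, 0.0, 6.4, -0.25], [-0.84, 2.54, 0.0, 0.0, 0.0, 9.6, -0.25], [-1.24, 3.34, 0.0, 0.0, 0.0, 12.8, -0.25], [-1.69, 4.11, 0.0, 0.0, 0.0, 16.0, -0.25], [-2.2, 4.85, 0.0, 0.0, 0.0, 19.2, -0.25]]
```

arm_command(
  targets=[
    [[0, 0.8, -0.2, 0, 0, 2, -0.25], [0, 1.7, -0.2, 0, 0, 4.5, -0.25], [-0.1, 2.7, -0.2, 0, 0, 7.5, -0.25], [-0.2, 3.7, -0.2, 0, 0, 11, -0.25], [-0.5, 4.8, -0.2, 0, 0, 14, -0.25], [-0.8, 5.7, -0.2, 0, 0, 17, -0.25], [-1.1, 6.6, -0.2, 0, 0, 20.5, -0.25], [-1.6, 7.4, -0.2, 0, 0, 23.5, -0.25]],
  ],
)

```text
clock: 6.5
position: [0.528, 0.1172, 0.1404]
orientation: [1.097, 2.944, -0.002]
contact_force: [-2.8, -0.6, 0.1]
gripper_width: 0.0326
grasp_force: 0.6
```

Run:
```python
from plan import *
piv=np.array([.614,.0245]);w=[]
s=arm.read_state();d=np.array(s["position"])[:2]-piv;print("phi",np.degrees(np.arctan2(d[1],-d[0])),"r",np.hypot(*d))
for n in("scene",):
    p=arm.capture(n)
    print(n,[(r["score"],at_z(p,r["location"],.148)) for r in arm.spot_point("clamp_knob",p)][:2])
for f in np.arange(55,108,4.0):
    r=np.radians(f); w.append((*(piv+.128*np.array([-np.cos(r),np.sin(r)])),.138,73-(f-17)*.8))
plan(w,-0.25,step=.02)
```

```text
phi 47.167764123049785 r 0.1264529694474466
scene [(0.83, array([[0.52593916, 0.11185025, 0.148     ]]))]
t 6.6 pos [0.5291 0.1182 0.1406] yang 49.3 q [ 0.24  0.4  -0.68  1.89  0.3   0.96  0.28] w 0.0328 F [ 1.2 -0.1 -0.6] g 0.0
[[-0.15, 1.6, 0.26, 0.1, 0.0, 6.7, -0.25], [-0.4, 2.45, 0.26, 0.1, 0.0, 9.9, -0.25], [-0.71, 3.29, 0.26, 0.1, 0.0, 13.1, -0.25], [-1.07, 4.11, 0.26, 0.1, 0.0, 16.3, -0.25], [-1.5, 4.89, 0.26, 0.1, 0.0, 19.5, -0.25], [-1.98, 5.65, 0.27, 0.1, 0.0, 22.7, -0.25], [-2.5, 6.37, 0.27, 0.1, 0.0, 25.9, -0.25], [-3.08, 7.05, 0.27, 0.1, 0.0, 29.1, -0.25]]
[[-0.23, 0.86, 0.0, 0.0, 0.0, 3.2, -0.25], [-0.53, 1.71, 0.0, 0.0, 0.0, 6.4, -0.25], [-0.88, 2.53, 0.0, 0.0, 0.0, 9.6, -0.25], [-1.29, 3.32, 0.0, 0.0, 0.0, 12.8, -0.25], [-1.75, 4.09, 0.0, 0.0, 0.0, 16.0, -0.25], [-2.27, 4.82, 0.0, 0.0, 0.0, 19.2, -0.25]]
```

Knob follows. Continuing.

arm_command(
  targets=[
    [[-0.1, 0.8, 0.1, 0, 0, 3.5, -0.25], [-0.2, 1.7, 0.2, 0, 0, 7, -0.25], [-0.4, 2.5, 0.2, 0, 0, 10, -0.25], [-0.7, 3.3, 0.2, 0, 0, 13, -0.25], [-1.1, 4.1, 0.2, 0, 0, 16, -0.25], [-1.5, 4.9, 0.2, 0, 0, 19.5, -0.25], [-2, 5.7, 0.2, 0, 0, 22.5, -0.25], [-2.5, 6.4, 0.2, 0, 0, 26, -0.25]],
  ],
)

```text
clock: 7.4
position: [0.5885, 0.1495, 0.1381]
orientation: [-1.729, -2.622, 0.001]
contact_force: [-1.5, -0.7, -0.7]
gripper_width: 0.0329
grasp_force: 0.6
```

Run:
```python
from plan import *
piv=np.array([.614,.0245]);w=[]
s=arm.read_state();d=np.array(s["position"])[:2]-piv;print("phi",np.degrees(np.arctan2(d[1],-d[0])),"r",np.hypot(*d))
for f in np.arange(83,107,4.0):
    r=np.radians(f); w.append((*(piv+.128*np.array([-np.cos(r),np.sin(r)])),.138,73-(f-17)*.8))
plan(w,-0.25,step=.02)
```

```text
phi 78.49042265978683 r 0.1275966605227482
t 7.4 pos [0.5885 0.1495 0.1381] yang 23.2 q [ 0.09  0.48 -0.55  1.74  0.29  1.   -0.17] w 0.0329 F [-1.5 -0.7 -0.7] g 0.6
[[-0.2, 0.99, 0.01, -0.1, 0.0, 3.0, -0.25], [-0.48, 1.83, 0.01, -0.1, 0.0, 6.2, -0.25], [-0.82, 2.66, 0.01, -0.1, 0.0, 9.4, -0.25], [-1.21, 3.46, 0.01, -0.1, 0.0, 12.6, -0.25], [-1.66, 4.24, 0.0, -0.1, 0.0, 15.8, -0.25], [-2.17, 4.97, 0.0, -0.1, 0.0, 19.0, -0.25]]
```

arm_command(
  targets=[
    [[-0.2, 1, 0, 0, 0, 3, -0.25], [-0.5, 1.8, 0, 0, 0, 6, -0.25], [-0.8, 2.7, 0, 0, 0, 9.5, -0.25], [-1.2, 3.5, 0, 0, 0, 12.5, -0.25], [-1.7, 4.2, 0, 0, 0, 16, -0.25], [-2.1, 4.9, 0, 0, 0, 19, -0.25], [-2.1, 4.9, 0, 0, 0, 19, -0.25], [-2.1, 4.8, 0, 0, 0, 19, 0]],
  ],
)

```text
clock: 8.2
position: [0.6412, 0.1494, 0.138]
orientation: [2.135, 2.304, 0.0]
contact_force: [0.4, -0.5, 0.5]
gripper_width: 0.0358
grasp_force: 0.0
```

arm_command(
  targets=[
    [[0, 0, 0, 0, 0, 0, 0], [0, 0, -1.5, 0, 0, 0, 0], [0, 0, -3.5, 0, 0, 0, 0], [0, 0, -6, 0, 0, 0, 0.5], [0, 0, -9, 0, 0, 0, 1], [0, 0, -9, 0, 0, 0, 1]],
  ],
)

```text
clock: 8.8
position: [0.6437, 0.1515, 0.2341]
orientation: [2.132, 2.3, 0.014]
contact_force: [-0.7, 1.6, 0.8]
gripper_width: 0.06
grasp_force: 0.0
```

Run:
```python
from plan import *
from fit import fit,W
pt,ps=arm.capture("top"),arm.capture("scene"); piv=np.array([.614,.0245])
for p in(pt,ps):
    for r in arm.spot_point("clamp_knob",p)[:1]:
        k=at_z(p,r["location"],.148)[0]; d=k[:2]-piv; print("knob",r["score"],k,"theta",np.arctan2(d[1],-d[0])-.089)
    for t in("failed","multimeter"): print(t,[(round(r["score"],2),at_z(p,r["location"],.025 if t=="failed" else 0)[0].round(3)) for r in arm.spot_point(t,p)][:5])
st=[.5286,.0325,-.0888]; K=5
ims=[]
for p,o in((pt,(280,165)),(ps,(285,170))):
    im=cv2.resize(p["color"],None,fx=K,fy=K,interpolation=3)
    for x0,x1,z0,z1,c in((-.0385,.0385,.025,.075,(255,0,255)),(-.028,.028,.075,.11,(255,255,0))):
        P=W(st,[(x,y,z) for x in(x0,x1) for y in(-.0225,.0225) for z in(z0,z1)]); q=((proj(p,P)+.5)*K).astype(int)
        for i in range(8):
            for b in(1,2,4):
                if not i&b: cv2.line(im,tuple(map(int,q[i])),tuple(map(int,q[i|b])),c,1)
    ims.append(im[o[1]*K:(o[1]+95)*K,o[0]*K:(o[0]+80)*K])
cv2.imwrite("pics/nest.png",np.hstack(ims))
plan([(.5286,.0325,.24,91)],1)
```

```text
knob 0.69 [0.6423 0.1443 0.148 ] theta 1.7135927648737936
failed [(0.66, array([0.659, 0.174, 0.025])), (0.59, array([0.526, 0.034, 0.025])), (0.59, array([ 0.549, -0.144,  0.025])), (0.56, array([0.767, 0.148, 0.025])), (0.32, array([ 0.512, -0.351,  0.025]))]
multimeter [(0.9, array([ 0.38 , -0.099,  0.   ]))]
failed [(0.8, array([0.363, 0.198, 0.025])), (0.7, array([0.529, 0.035, 0.025])), (0.69, array([0.775, 0.158, 0.025])), (0.67, array([ 0.576, -0.123,  0.025]))]
multimeter [(0.72, array([ 0.383, -0.086,  0.   ])), (0.66, array([ 0.448, -0.344,  0.   ])), (0.44, array([0.606, 0.292, 0.   ]))]
t 9.2 pos [0.6408 0.1498 0.2267] yang 4.3 q [ 0.04  0.47 -0.48  1.52  0.22  1.21 -0.4 ] w 0.0852 F [-0.2 -0.2 -0.3] g 0.0
[[-0.9, -1.01, -0.11, -0.1, 0.0, -7.2, 1], [-1.81, -2.01, -0.22, -0.1, 0.0, -14.4, 1], [-2.71, -3.02, -0.33, -0.1, 0.0, -21.7, 1], [-3.62, -4.02, -0.43, -0.1, 0.0, -28.9, 1], [-4.52, -5.03, -0.54, -0.1, 0.0, -36.1, 1], [-5.43, -6.03, -0.65, -0.1, 0.0, -43.3, 1], [-6.33, -7.04, -0.76, -0.1, 0.0, -50.6, 1], [-7.23, -8.05, -0.87, -0.1, 0.0, -57.8, 1]]
[[0.37, -1.3, -0.11, 0.0, 0.0, -7.2, 1], [0.74, -2.6, -0.22, 0.0, 0.0, -14.4, 1], [1.11, -3.9, -0.33, 0.0, 0.0, -21.7, 1], [1.48, -5.2, -0.44, 0.0, 0.0, -28.9, 1]]
```

View pics/nest.png

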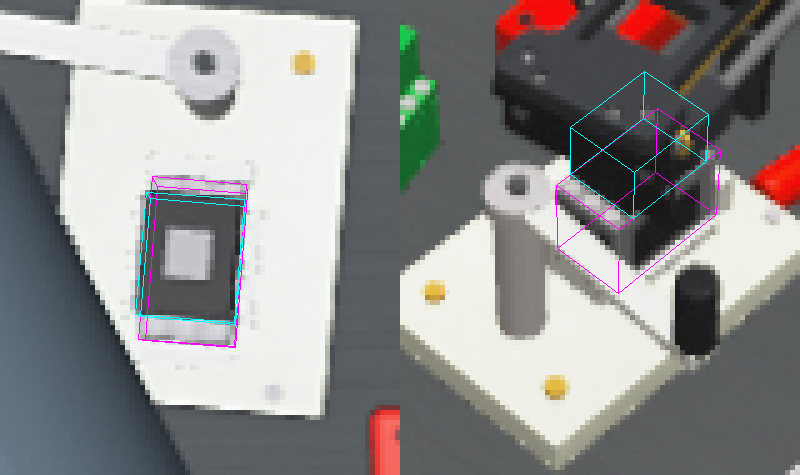

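The clamp stands at about 1.71 rad, and the contactor outline matches the model within about 1 mm in the top picture. The grasp uses tool-y at 85°.

arm_command(
  targets=[
    [[-0.9, -1, -0.1, 0, 0, -7, 1], [-1.8, -2, -0.2, 0, 0, -14, 1], [-2.7, -3, -0.3, 0, 0, -21, 1], [-3.6, -4, -0.4, 0, 0, -28, 1], [-4.5, -5, -0.5, 0, 0, -35, 1], [-5.4, -6, -0.6, 0, 0, -42, 1], [-6.3, -7, -0.7, 0, 0, -49, 1], [-7.2, -8, -0.8, 0, 0, -56, 1]],
  ],
)

```text
clock: 10.0
position: [0.5662, 0.0717, 0.2352]
orientation: [-0.797, -3.038, 0.001]
contact_force: [0.0, -0.1, 0.4]
gripper_width: 0.0866
grasp_force: 0.0
```

```bash
python3 -c "
from plan import *
plan([(.5283,.032,.20,85)],1)"
```

```text
t 10.0 pos [0.5662 0.0717 0.2352] yang 60.6 q [ 0.34  0.35 -0.7   1.71  0.24  1.17  0.64] w 0.0866 F [ 0.  -0.1  0.4] g 0.0
[[0.34, -1.33, 0.88, 0.0, 0.0, -6.1, 1], [0.68, -2.66, 1.76, 0.0, 0.0, -12.2, 1], [1.01, -3.99, 2.64, 0.0, 0.0, -18.3, 1], [1.35, -5.32, 3.52, 0.0, -0.1, -24.4, 1]]
```

arm_command(
  targets=[
    [[0.3, -1.3, 0.9, 0, 0, -6, 1], [0.7, -2.7, 1.8, 0, 0, -12, 1], [1, -4, 2.6, 0, 0, -18.5, 1], [1.4, -5.3, 3.5, 0, 0, -24.5, 1], [1.4, -5.3, 3.5, 0, 0, -24.5, 1], [1.4, -5.3, 3.5, 0, 0, -24.5, 1], [1.4, -5.3, 3.5, 0, 0, -24.5, 1]],
  ],
)

```text
clock: 10.7
position: [0.5293, 0.0338, 0.2012]
orientation: [0.143, 3.137, 0.001]
contact_force: [0.6, 0.5, 0.1]
gripper_width: 0.0869
grasp_force: 0.0
```

```bash
python3 -c "
from plan import *
plan([(.5283,.032,.20,85),(.5283,.032,.066,85)],1,step=.02)"
```

```text
t 10.7 pos [0.5293 0.0338 0.2012] yang 84.8 q [ 0.49  0.33 -0.78  1.84  0.26  1.08  1.09] w 0.0869 F [0.6 0.5 0.1] g 0.0
[[0.08, -0.19, 0.12, 0.0, 0.1, -0.2, 1], [0.09, -0.19, 2.04, 0.0, 0.1, -0.2, 1], [0.09, -0.19, 3.95, 0.0, 0.1, -0.2, 1], [0.09, -0.2, 5.86, 0.0, 0.1, -0.2, 1], [0.09, -0.2, 7.78, 0.0, 0.1, -0.2, 1], [0.1, -0.2, 9.69, 0.0, 0.1, -0.2, 1], [0.1, -0.2, 11.61, 0.0, 0.1, -0.2, 1], [0.1, -0.2, 13.52, 0.0, 0.1, -0.2, 1]]
```

arm_command(
  targets=[
    [[0.1, -0.2, 0, 0, 0, 0, 1], [0.1, -0.2, 2, 0, 0, 0, 1], [0.1, -0.2, 4, 0, 0, 0, 1], [0.1, -0.2, 6, 0, 0, 0, 1], [0.1, -0.2, 8, 0, 0, 0, 1], [0.1, -0.2, 10, 0, 0, 0, 1], [0.1, -0.2, 12, 0, 0, 0, 1], [0.1, -0.2, 13.3, 0, 0, 0, 1]],
  ],
)

```text
clock: 11.5
position: [0.5271, 0.0314, 0.0665]
orientation: [-0.142, -3.137, -0.0]
contact_force: [-0.9, -0.3, 0.2]
gripper_width: 0.087
grasp_force: 0.0
```

arm_command(
  targets=[
    [[0, 0, 0, 0, 0, 0, 0.4], [0, 0, 0, 0, 0, 0, 0.2], [0, 0, 0, 0, 0, 0, 0.1], [0, 0, 0, 0, 0, 0, 0], [0, 0, 0, 0, 0, 0, -0.1], [0, 0, 0, 0, 0, 0, -0.2], [0, 0, 0, 0, 0, 0, -0.2], [0, 0, 0, 0, 0, 0, -0.2]],
  ],
  squeeze=25,
)

```text
clock: 12.3
position: [0.5278, 0.0319, 0.0682]
orientation: [0.141, 3.137, 0.001]
contact_force: [-0.0, 1.8, 3.9]
gripper_width: 0.045
grasp_force: 24.9
```

arm_command(
  targets=[
    [[0, 0, -0.5, 0, 0, 0, -0.2], [0, 0, -1.5, 0, 0, 0, -0.2], [0, 0, -3, 0, 0, 0, -0.2], [0, 0, -5, 0, 0, 0, -0.2], [0, 0, -7.5, 0, 0, 0, -0.2], [0, 0, -10, 0, 0, 0, -0.2], [0, 0, -12, 0, 0, 0, -0.2], [0, 0, -12, 0, 0, 0, -0.2]],
  ],
)

```text
clock: 13.1
position: [0.5292, 0.0316, 0.1912]
orientation: [0.142, 3.132, -0.0]
contact_force: [0.8, 0.5, -4.3]
gripper_width: 0.0451
grasp_force: 24.8
```

Run:
```python
from plan import *
from fit import W
print(W([.5436,.3023,-.1073],[(-.06,0,0)]))
p=arm.capture("scene"); cv2.imwrite("pics/lift.png",cv2.resize(p["color"][90:340,260:490],None,fx=2.2,fy=2.2,interpolation=3))
t=W([.5436,.3023,-.1073],[(-.06,0,0)])[0]
plan([(t[0],t[1],.188,84)],-0.2,step=.03)
```

```text
[[0.4839 0.3087 0.    ]]
t 13.15 pos [0.5279 0.0311 0.1892] yang 84.8 q [ 0.49  0.34 -0.78  1.86  0.27  1.05  1.08] w 0.0449 F [-0.7  0.5 -4.3] g 24.8
[[0.69, 2.72, 0.01, 0.0, 0.2, 0.1, -0.2], [1.38, 5.45, 0.02, 0.0, 0.2, 0.2, -0.2], [2.07, 8.17, 0.03, 0.0, 0.2, 0.2, -0.2], [2.76, 10.9, 0.04, 0.0, 0.2, 0.3, -0.2], [3.45, 13.62, 0.05, 0.0, 0.2, 0.4, -0.2], [4.14, 16.35, 0.05, 0.0, 0.2, 0.5, -0.2], [4.83, 19.07, 0.06, 0.0, 0.2, 0.6, -0.2], [5.52, 21.8, 0.07, 0.0, 0.2, 0.6, -0.2]]
[[0.72, 2.72, 0.01, 0.0, 0.0, 0.1, -0.2], [1.44, 5.43, 0.02, 0.0, 0.0, 0.2, -0.2]]
```

View pics/lift.png

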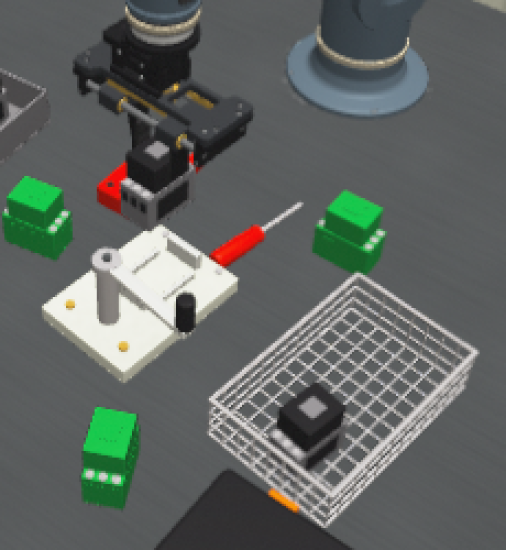

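The picture shows the contactor held level above the empty nest (crop (155,185)), with the clamp aside. I'll carry it to the basket.

arm_command(
  targets=[
    [[0.5, 2, 0, 0, 0, 0, -0.2], [1.2, 4.7, 0, 0, 0, 0, -0.2], [1.9, 7.5, 0, 0, 0, 0, -0.2], [2.6, 10.5, 0, 0, 0, 0, -0.2], [3.4, 13.5, 0, 0, 0, 0.5, -0.2], [4.1, 16.3, 0, 0, 0, 0.5, -0.2], [4.8, 19.1, 0, 0, 0, 0.5, -0.2], [5.5, 21.8, 0, 0, 0, 0.5, -0.2]],
  ],
)

```text
clock: 13.95
position: [0.4909, 0.2536, 0.1861]
orientation: [-0.155, -3.135, 0.003]
contact_force: [0.1, 0.1, -3.1]
gripper_width: 0.045
grasp_force: 24.8
```

arm_command(
  targets=[
    [[0.5, 2, 0, 0, 0, 0, -0.2], [1.1, 4, 0, 0, 0, 0, -0.2], [1.4, 5.2, 0, 0, 0, 0, -0.2], [1.4, 5.2, 0, 0, 0, 0, -0.2], [1.4, 5.2, 0, 0, 0, 0, -0.2], [1.4, 5.2, 0, 0, 0, 0, -0.2]],
  ],
)

```text
clock: 14.55
position: [0.4839, 0.3046, 0.1871]
orientation: [-0.159, -3.137, 0.003]
contact_force: [1.3, -0.2, -4.3]
gripper_width: 0.045
grasp_force: 24.8
```

Run:
```python
from plan import *
p=arm.capture("scene"); cv2.imwrite("pics/over.png",cv2.resize(p["color"][150:350,330:500],None,fx=3,fy=3,interpolation=3))
plan([(.4839,.3087,.188,84),(.4839,.3087,.056,84),(.4839,.3087,.046,84)],-0.2,step=.02)
```

```text
t 14.6 pos [0.484  0.3047 0.1873] yang 84.2 q [-0.02  0.43 -0.82  1.76  0.35  1.1   0.52] w 0.045 F [ 0.8 -0.6 -3.6] g 24.8
[[0.05, 0.39, -0.07, -0.1, 0.0, 0.2, -0.2], [0.05, 0.4, 1.82, -0.1, 0.0, 0.2, -0.2], [0.05, 0.4, 3.7, -0.1, 0.0, 0.2, -0.2], [0.05, 0.4, 5.59, -0.1, 0.0, 0.2, -0.2], [0.05, 0.4, 7.48, -0.1, 0.0, 0.2, -0.2], [0.05, 0.41, 9.36, -0.1, 0.0, 0.2, -0.2], [0.05, 0.41, 11.25, -0.1, 0.0, 0.2, -0.2], [0.05, 0.41, 13.13, -0.1, 0.0, 0.2, -0.2]]
[[0.0, 0.0, 1.0, 0.0, 0.0, 0.0, -0.2]]
```

View pics/over.png

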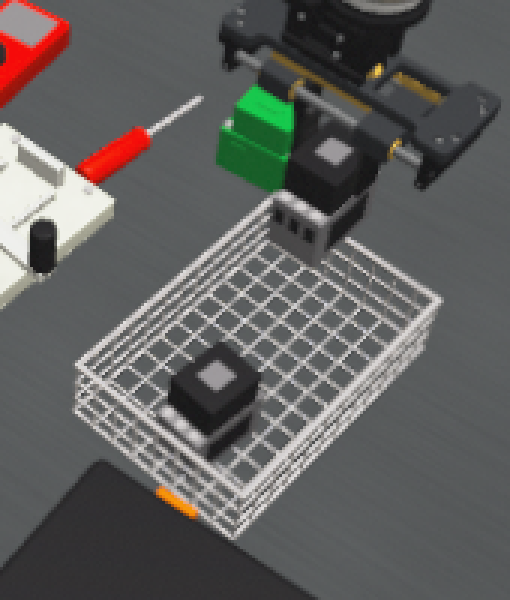

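The contactor is held upright at crop (320,200), over the basket's free near half, and the old reject at (210,400) is well clear. I'll lower it now.

arm_command(
  targets=[
    [[0, 0.3, 1, 0, 0, 0, -0.2], [0, 0.3, 3, 0, 0, 0, -0.2], [0, 0.3, 5, 0, 0, 0, -0.2], [0, 0.3, 7, 0, 0, 0, -0.2], [0, 0.3, 9, 0, 0, 0, -0.2], [0, 0.3, 11, 0, 0, 0, -0.2], [0, 0.3, 12.5, 0, 0, 0, -0.2], [0, 0.3, 12.8, 0, 0, 0, -0.2]],
  ],
)

```text
clock: 15.4
position: [0.4827, 0.308, 0.0574]
orientation: [-0.156, -3.135, 0.004]
contact_force: [0.1, -0.4, -3.7]
gripper_width: 0.0451
grasp_force: 24.8
```

arm_command(
  targets=[
    [[0, 0, 0, 0, 0, 0, -0.2], [0, 0, 0, 0, 0, 0, -0.2], [0, 0, 0.2, 0, 0, 0, -0.2], [0, 0, 0.3, 0, 0, 0, -0.2], [0, 0, 0.4, 0, 0, 0, -0.2], [0, 0, 0.5, 0, 0, 0, -0.2]],
  ],
)

```text
clock: 16.0
position: [0.4839, 0.3094, 0.0548]
orientation: [0.156, 3.137, 0.0]
contact_force: [0.0, 0.0, -4.6]
gripper_width: 0.0454
grasp_force: 24.8
```

arm_command(
  targets=[
    [[0, 0, 0.1, 0, 0, 0, -0.2], [0, 0, 0.2, 0, 0, 0, -0.2], [0, 0, 0.3, 0, 0, 0, -0.2], [0, 0, 0.3, 0, 0, 0, -0.2]],
  ],
)

```text
clock: 16.4
position: [0.4836, 0.3093, 0.0515]
orientation: [-0.156, -3.138, 0.0]
contact_force: [-0.2, 0.4, -3.5]
gripper_width: 0.045
grasp_force: 24.8
```

arm_command(
  targets=[
    [[0, 0, 0.1, 0, 0, 0, -0.2], [0, 0, 0.2, 0, 0, 0, -0.2], [0, 0, 0.2, 0, 0, 0, -0.2]],
  ],
)

```text
clock: 16.7
position: [0.4836, 0.3093, 0.0495]
orientation: [-0.156, -3.138, 0.0]
contact_force: [-0.4, -0.2, -5.2]
gripper_width: 0.0452
grasp_force: 24.8
```

arm_command(
  targets=[
    [[0, 0, 0.1, 0, 0, 0, -0.2], [0, 0, 0.1, 0, 0, 0, -0.2]],
  ],
)

```text
clock: 16.9
position: [0.4838, 0.3095, 0.0492]
orientation: [0.156, 3.137, -0.0]
contact_force: [-0.7, -1.8, 1.5]
gripper_width: 0.0447
grasp_force: 24.8
```

arm_command(
  targets=[
    [[0, 0, 0.1, 0, 0, 0, -0.2], [0, 0, 0.1, 0, 0, 0, -0.2]],
  ],
)

```text
clock: 17.1
position: [0.4839, 0.3101, 0.0488]
orientation: [0.155, 3.137, 0.001]
contact_force: [-1.6, -1.2, 4.4]
gripper_width: 0.0447
grasp_force: 24.9
```

It has touched the floor: the force turned from −4 to +4 N. I'll release and retreat.

arm_command(
  targets=[
    [[0, 0, 0, 0, 0, 0, 0.1], [0, 0, 0, 0, 0, 0, 0.2], [0, 0, 0, 0, 0, 0, 0.4], [0, 0, 0, 0, 0, 0, 0.6], [0, 0, 0, 0, 0, 0, 0.6], [0, 0, 0, 0, 0, 0, 0.6]],
  ],
)

```text
clock: 17.7
position: [0.4838, 0.3093, 0.0476]
orientation: [0.156, 3.138, -0.0]
contact_force: [-0.4, -0.1, 1.0]
gripper_width: 0.0687
grasp_force: 0.0
```

arm_command(
  targets=[
    [[0, 0, -1, 0, 0, 0, 0.6], [0, 0, -3, 0, 0, 0, 0.6], [0, 0, -6, 0, 0, 0, 0.6], [0, 0, -10, 0, 0, 0, 0.6], [0, 0, -14, 0, 0, 0, 0.6], [0, 0, -18, 0, 0, 0, 0.6], [0, 0, -18, 0, 0, 0, 0.6], [0, 0, -18, 0, 0, 0, 0.6]],
  ],
)

```text
clock: 18.5
position: [0.484, 0.3097, 0.2291]
orientation: [0.156, 3.135, 0.001]
contact_force: [-0.3, -0.3, -0.8]
gripper_width: 0.0696
grasp_force: 0.0
```

Run:
```python
from plan import *
p=arm.capture("scene"); cv2.imwrite("pics/end.png",cv2.resize(p["color"][130:350,280:500],None,fx=2.7,fy=2.7,interpolation=3))
piv=np.array([.614,.0245])
k=at_z(p,arm.spot_point("clamp_knob",p)[0]["location"],.148)[0]; d=k[:2]-piv; print("theta",np.arctan2(d[1],-d[0])-.089)
print([(round(r["score"],2),at_z(p,r["location"],.006)[0].round(3)) for r in arm.spot_point("failed",p)])
s=arm.read_state(); print(s["position"],s["contact_force"],s["joint_vel"].round(3) if hasattr(s["joint_vel"],"round") else s["joint_vel"])
```

```text
theta 1.6417633828301206
[(0.95, array([ 0.561, -0.136,  0.006])), (0.93, array([0.49 , 0.31 , 0.006])), (0.85, array([0.765, 0.152, 0.006])), (0.64, array([0.342, 0.188, 0.006]))]
[0.48308457 0.3085888  0.22643184] [0.03523743 0.75185244 0.58428121] [-0.001  0.009  0.002 -0.    -0.     0.001 -0.001]
```

View pics/end.png

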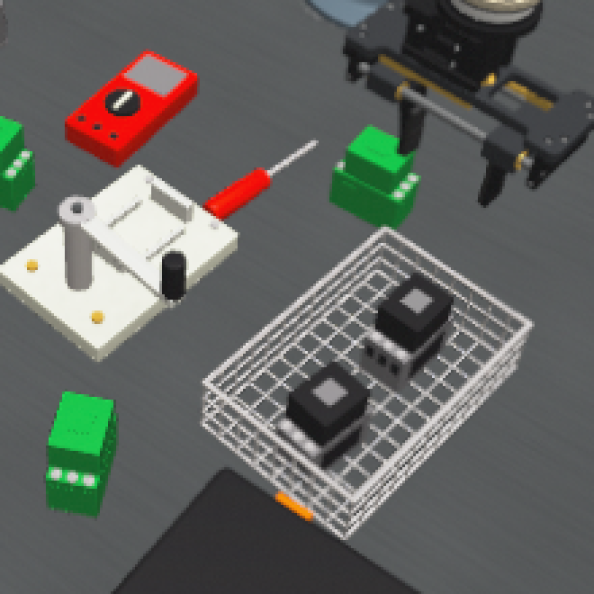

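The contactor stands upright in the near half at crop (412,325), beside the old reject at (325,410). The clamp is aside and the gripper is clear.

```bash
python3 -c "
from cell import arm
print(arm.job_done())"
```

```text
the job is handed in; nothing more can be done
None
```

I handed the job in; no verdict came back. The failed contactor stands upright in the basket's free half beside the old reject, the hold-down arm is aside at about 1.65–1.7 rad, and the gripper was clear of everything.

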